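# Unlock and light the gas hob

## Robot

A 6-joint arm with a two-finger parallel gripper is mounted at the origin on the work surface. World frame = base frame: x ahead of the robot, y to its left, z up, the work surface at z = 0. Lengths are in m, angles in rad, forces in N, time in s.
With the tool pointing down it reaches from about 0.275 to 0.725 m from the base axis. Payload 5.6 kg.
Tool frame: the origin (TCP) lies on the centre line of the jaws, within the pads' length; the fingertips stand 17 mm ahead of it and the grasp point (between the pads) lies 2 mm behind it; z points along the fingers, y is the line along which they close (so a half turn about z gives the same grasp; the last joint's range is limited). The gripper opens to 85 mm and grips with 20 to 120 N. Pads are 22 mm wide; open, the fingers measure 114 mm over their backs; the gripper's body (76 mm by 85 mm) begins 54 mm behind the grasp point. The pads swing forward as they close: fully open they stand 13 mm farther back than shut.
Start: joints at [1.563, 0.255, 0.108, 0, -1.424, -0.285], TCP at [0.159, 0.527, 0.248] pointing down, gripper open.
Joint ranges: [-2.95, 2.95], [-1.21, 1.97], [-1.09, 1.5], [-2.87, 1.71], [-2.94, -0.07], [-3.05, 3.05]. Speed limits (rad/s): [2.57, 2.57, 3.14, 3.14, 3.14, 3.14].

## Interface

Orientations are given as [roll, pitch, yaw] about the fixed x, y, z axes, in that order (R = Rz(yaw) Ry(pitch) Rx(roll)).
In Python, from plant import bot, imaging gives the robot as it stands. The module is installed in compiled form; this text tells all that it offers.
- The arm moves only by the tool carry_out, never from a script. Its argument "deltas" is one flat list of numbers, 7 for each row, row after row: the shift along the tool's x, y, z in mm, then the turn, a rotation vector about the tool's x, y, z in rad, then the opening, from 0 (shut) to 1 (fully open). A call has 1 to 12 rows; each row shifts and turns the commanded pose from where the row before left it, along the tool's axes as they then stand; what a row does not reach is not made up. A row lasts 1/12 s, in which the tool goes at most 41.7 mm and 7.16 degrees, less where a joint would pass 70% of its speed; a pose out of reach is approached as far as the arm can. A call is refused whole if a number of a shift passes 41.7 or a number of a turn 0.125, either way. A call with a gripper value outside its range is refused whole. The fingers move at their own pace and stop on an object; the grip force is fixed at half the most. Time passes only in rows, so rows that do not move let the fingers close. It gives the time, the measured TCP pose, the force, the opening and the grip force at its end, in the units of the state.
- bot.sense(): the state, without advancing time (a new reading comes with each control period).
- imaging.camera(name): name is "scene" or "top"; returns a dict with "frame" (420x560x3 uint8, blue, green, red), "range_z" (420x560 float32, m along the optical axis (not along the pixel's ray), 0 where there is no reading), "mtx" (3x3 intrinsics, pixels), "D" ([k1, k2, p1, p2, k3] as OpenCV has them; the pictures are not rectified), "R" (3x3) and "t" (3): a world point X has camera coordinates R X + t. Camera axes: x right, y down, z forward; pixel columns grow to the right and rows downward; lengths in m; the calibration is good to about 2 mm. A picture is of the moment at which its call begins.
- bot.hand_in(): hands the job in; it is judged then, once.
The state is a dict: "t": time; "joint_positions": joint angles; "dq": joint speeds; "effort": joint torques, N m; "position": TCP position; "eef_rot": TCP orientation; "wrist_force": force on the tool from outside, world axes, zero at the start; "ft_torque": the same for the moment, N m; "opening": finger opening in m; "gripper_force": force on a finger pad.
Only numpy, scipy, OpenCV 4.12 (cv2) and the standard library are available. Lean on these libraries where they do the work, as an engineer would, in place of code of your own. Each camera call takes 0.05 s, during which the arm holds its last target. There are 200 camera calls.

## Task

Light the gas hob: push its child-lock tab in and, keeping it pushed in, slide it all the way aside, away from the igniter button; then press the igniter button right down, hold it fully down for a good two seconds and let it come up again. Leave the lock slid aside, press gently and do not force the plastic, and leave the pot, glasses, tray, sugar bowl and spoon around it where they are.

Things in the scene. Friction and masses are not known exactly. Their poses are not given: they have to be found in the camera images.
- hob: White single-burner gas hob, 280 mm (x) by 320 (y), 104 mm tall to the top of its pan support, fixed. Origin: centre of its underside; x points to its back, y left, z up. Its front is a panel sloping 25 degrees from level, low at the front. On it: a steel pod with lock tab and igniter, and a round black gas tap (38 mm wide, 24 high, 118 mm to +y of the panel's centre) that is not used.
- panel (a point): Centre of the sloping panel face. x up the slope, y left along the panel, z square out of it. On it a steel pod, 66 mm (x) by 130 (y -57.5 to +72.5), centred at x=0. It is clamped at an untold height that differs each time: its flat face is 6 to 14 mm above the panel along z. Heights of tab and igniter are told above the pod face: feel for them.
- tab_foot (a point): Point on the panel face (axes as panel, y +22 mm) under the centre of the LOCKED tab: a finely ribbed black plate, 36 mm (x) by 44 (y), top 14 mm above the pod face. Along its +y edge a fin to push on, 6 mm thick, 10 mm above the plate. Sprung: goes 6 mm in along -z, 2 N at first, 8 N at its firm stop. A catch holds it from sliding unless it is over 4 mm in. Point stays when the tab slides.
- igniter_foot (a point): Point on the panel face (axes as panel, y -28 mm) under the centre of the igniter: a black round button, 32 mm across, flat top 18 mm above the pod face. It goes 7 mm down along -z, 1.6 N at first, 7.2 N at its firm stop, and springs back. A dark steel tongue of the lock lies under its rim and blocks it until the lock has slid 13 mm.
- lock (a joint): How far the lock tab has slid, m: 0 locked, 0.016 fully aside at a firm stop (towards +y of panel). Sliding takes 1 to 2 N while the tab is pushed in; let go there it springs up and stays aside.
- igniter (a joint): How far the igniter button is pressed down, m: 0 up, 0.007 fully down.
- coffee_pot_mid (a point): undisturbed bystander: small copper coffee pot on the hob's pan support, 76 mm wide, 68 mm tall with a 130 mm long handle stick, loose; this point is at its centre, half-way up.
- glass_a_mid (a point): undisturbed bystander: tea glass in a stainless holder with a loop handle, 66 mm wide (85 with handle), 97 mm tall, loose; this point is at its centre, half-way up; on the tray.
- glass_b_mid (a point): undisturbed bystander: tea glass in a stainless holder with a loop handle, 66 mm wide (85 with handle), 97 mm tall, loose; this point is at its centre, half-way up; on the tray.
- glass_c_mid (a point): undisturbed bystander: tea glass in a stainless holder with a loop handle, 66 mm wide (85 with handle), 97 mm tall, loose; this point is at its centre, half-way up; on the counter to the left of the hob's front.
- sugar_bowl_mid (a point): undisturbed bystander: glass sugar bowl with steel screw top, 96 mm wide, 97 mm tall, loose; this point is at its centre, half-way up.
- tray: undisturbed bystander: round white enamel tray, 250 mm across, 16 mm tall, loose, with two tea glasses on it. Origin: centre of its underside.
- teaspoon: undisturbed bystander: steel teaspoon, 145 mm long, lying along its x on the counter, loose. Origin under its middle.

How it is judged:
On the way, in this order (a step that is already met when the one before it is completed fails the run):
1. the lock tab is slid aside, clear of the igniter (value of joint lock above 0.013 m), for 0.2 s.
2. with the lock aside, the igniter is held fully down (value of joint igniter above 0.0055 m and value of joint lock above 0.013 m), for 1.5 s.
At the end, for the whole second after the job is handed in: After the igniter was held at least 5.5 mm down for 1.5 s with the lock aside: the igniter has come up again (less than 1.5 mm down) and the lock is still slid aside by more than 13 of its 16 mm (value of joint lock above 0.013 m and value of joint igniter below 0.0015 m); the robot touches nothing.
It fails at once if the controls or the hob are forced: a finger pushes on them with more than 40 N (contact force between the fingers and hob above 40 N).
It fails at once if the coffee pot is shifted or knocked over (moved more than 20 mm) (distance of coffee_pot_mid from where it was at the start of the episode above 0.02 m).
It fails at once if the tray or a tea glass is shifted or knocked over (moved more than 20 mm) (distance of any of tray, glass_a_mid, glass_b_mid, glass_c_mid from where it was at the start of the episode above 0.02 m).
It fails at once if the sugar bowl or teaspoon is shifted or knocked over (moved more than 20 mm) (distance of any of sugar_bowl_mid, teaspoon from where it was at the start of the episode above 0.02 m).
It also fails if it takes over 42 s, if anything falls off the work surface, if the arm or the gripper's body presses on something with over 40 N, if the wrist force passes 120 N, or if a joint passes its speed limit or range.

## Working session

There is one attempt and no reset: what is moved stays moved. The work goes in short steps, Python scripts to look and compute and a tool call to move; the robot and the scene stay as the last step left them, time stands still between calls to the robot, and variables do not carry over. Pictures are saved under pics/ and viewed, at most 10 in all, crops included, and the job is handed in when it is done.

Besides the shell and the picture viewer there is one more tool, called after "Emit:" as name(argument=value, ...) on one line, values as JSON. carry_out: Moves the arm, as the interface text tells. Its arguments: {"type":"object","properties":{"deltas":{"type":"array"}},"required":["deltas"]}

```bash
mkdir -p pics; python3 - <<'E'
from plant import bot, imaging
import cv2, numpy as np, pickle
s=bot.sense(); print({k:np.round(v,3) for k,v in s.items()})
for n in("scene","top"):
    d=imaging.camera(n); pickle.dump(d,open(n+".pkl","wb")); cv2.imwrite(f"pics/{n}0.png",d["frame"])
    print(n,d["R"].round(3),d["t"].round(3),d["mtx"].round(1),d["D"])
E
```

```text
{'t': np.float64(0.0), 'joint_positions': array([ 1.563e+00,  2.560e-01,  1.070e-01, -1.000e-03, -1.424e+00,
       -2.850e-01]), 'dq': array([-0.   ,  0.001,  0.001,  0.001,  0.001,  0.001]), 'effort': array([-1.0000e-03, -3.8663e+01,  2.3794e+01,  5.3650e+00, -6.0000e-03,
       -0.0000e+00]), 'position': array([0.159, 0.526, 0.247]), 'eef_rot': array([ 3.14 , -0.   , -0.293]), 'wrist_force': array([-0.185, -0.02 , -0.211]), 'ft_torque': array([0.014, 0.011, 0.025]), 'gripper_force': np.float64(0.0), 'opening': np.float64(0.085)}
scene [[ 0.722  0.691  0.003]
 [ 0.486 -0.505 -0.713]
 [-0.492  0.517 -0.701]] [-0.346 -0.224  1.66 ] [[447.5   0.  290.1]
 [  0.  447.5 212. ]
 [  0.    0.    1. ]] [-0.06102459  0.          0.          0.          0.        ]
top [[-0.001 -1.    -0.006]
 [-0.993  0.001 -0.118]
 [ 0.118  0.006 -0.993]] [-0.06   0.533  1.236] [[442.2   0.  276.4]
 [  0.  442.2 201.6]
 [  0.    0.    1. ]] [-0.1450514  0.         0.         0.         0.       ]
```

View pics/scene0.png

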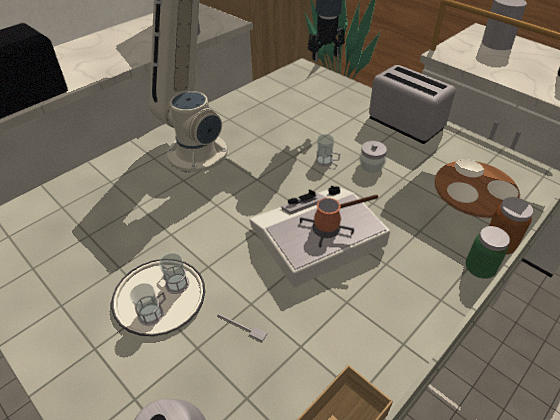

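View pics/top0.png

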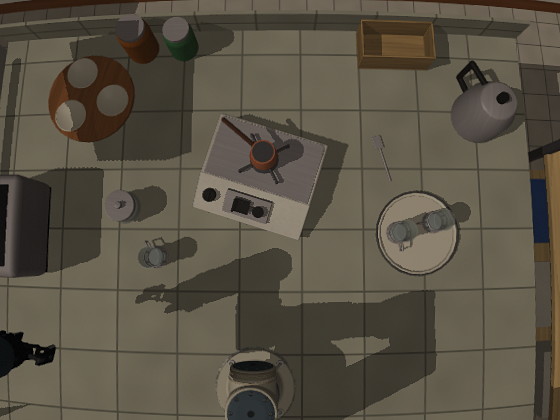

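The scene view shows the hob at about (320,230) with the pod at (310,198). The top view shows it too: tap (209,195), pod (248,205), tab (241,205), igniter (260,211). I'll zoom in for detail.

```bash
python3 - <<'E'
import cv2, numpy as np, pickle
d=pickle.load(open("top.pkl","rb"))
f=d["frame"][180:243,190:312]; f=cv2.resize(f,None,fx=6,fy=6,interpolation=cv2.INTER_CUBIC)
f=cv2.convertScaleAbs(f,alpha=1.4,beta=25)
cv2.imwrite("pics/topc.png",f)
d=pickle.load(open("scene.pkl","rb"))
f=cv2.resize(d["frame"][175:280,245:395],None,fx=5,fy=5,interpolation=cv2.INTER_CUBIC); cv2.imwrite("pics/scenec.png",cv2.convertScaleAbs(f,alpha=1.3,beta=20))
E
cat > h.py <<'E'
import cv2, numpy as np, pickle
def pts(d,uv):
    """world points from pixels through range image"""
    uv=np.asarray(uv,float).reshape(-1,2)
    n=cv2.undistortPoints(uv[:,None],d["mtx"],d["D"])[:,0]
    z=d["range_z"][uv[:,1].round().astype(int),uv[:,0].round().astype(int)]
    return (np.c_[n*z[:,None],z]-d["t"])@d["R"]
def onplane(d,uv,n,c):
    """cast rays onto plane n.X=c"""
    uv=np.asarray(uv,float).reshape(-1,2)
    r=np.c_[cv2.undistortPoints(uv[:,None],d["mtx"],d["D"])[:,0],np.ones(len(uv))]@d["R"]
    o=-d["R"].T@d["t"]
    return o+r*((c-o@n)/(r@n))[:,None]
E
```

```text
(no output)
```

View pics/topc.png

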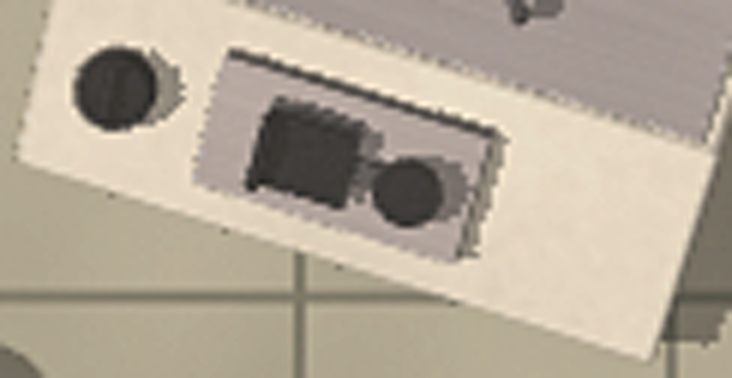

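View pics/scenec.png

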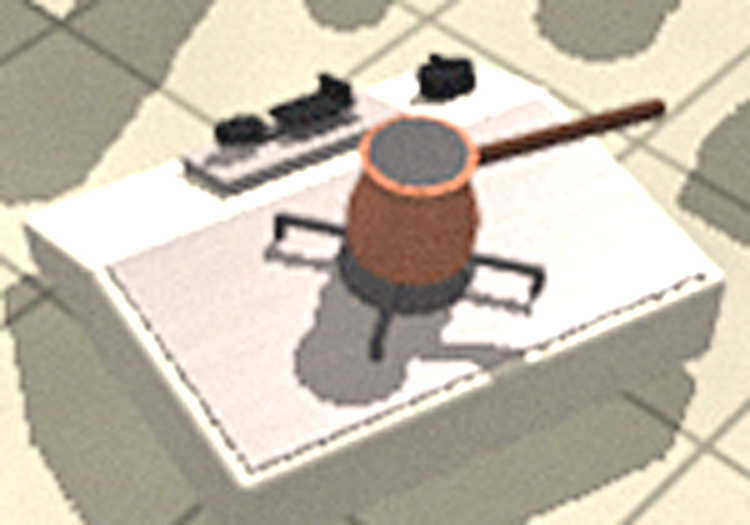

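The top crop shows the tap (116,88), tab (305,153), igniter (407,191) and front edge (18,158)-(648,358). The scene crop shows the fin at the tab's +y end and the pot handle well away from the pod. Next I measure.

```bash
python3 - <<'E'
from h import *
d=pickle.load(open("top.pkl","rb"))
full=lambda p:np.array(p,float)/6+[190,180]-0.4
def poly(ps):
    m=np.zeros(d["range_z"].shape,np.uint8); cv2.fillPoly(m,[full(ps).round().astype(int)],1); v,u=np.nonzero(m)
    p=pts(d,np.c_[u,v]); return p
P=np.vstack([poly([(520,150),(690,170),(650,330),(490,270)]),poly([(190,40),(220,50),(190,150),(180,140)]),poly([(40,130),(180,180),(190,200),(30,155)])])
c=P.mean(0); U,S,V=np.linalg.svd(P-c); n=V[2]*np.sign(V[2][2]); 
print("plane n",n,"tilt",np.degrees(np.arccos(n[2])),"rms",S[2]/len(P)**.5,c,len(P))
fe=onplane(d,full([(18,158),(648,358)]),n,n@c); print("front corners",fe,np.linalg.norm(fe[0]-fe[1]))
y=fe[0]-fe[1]; y[2]=0; y/=np.linalg.norm(y); yaw=np.arctan2(-y[0],y[1]); print("yaw from edge",yaw,"from normal",np.arctan2(-n[1],-n[0]))
n=np.array([-np.sin(np.radians(25))*np.cos(yaw),-np.sin(np.radians(25))*np.sin(yaw),np.cos(np.radians(25))]); x=np.cross(y,n)
fe=onplane(d,full([(18,158),(648,358)]),n,n@c);m=fe.mean(0)
B=np.c_[x,y,n]
loc=lambda p:((p-m)@B*1000).round(1)
h=P@n-c@n; print("panel residual",h.std())
for nm,ps in dict(pod1=[(215,75),(255,85),(235,180),(205,175)],pod2=[(380,140),(480,150),(470,160),(380,150)],ign=[(390,170),(425,175),(425,210),(390,205)],tab=[(290,115),(350,130),(335,190),(275,170)],tap=[(90,70),(140,70),(140,110),(90,110)]).items():
    q=loc(poly(ps)); print(nm,np.median(q,0),q[:,2].min(),q[:,2].max())
for hh in(0,6,10,14): print("pod corners",hh,loc(onplane(d,full([(230,52),(497,133),(458,262),(194,184)]),n,n@c+hh/1000)).tolist())
for hh in(24,28,32): print("ign",hh,loc(onplane(d,full([(407,191)]),n,n@c+hh/1000)),"tab",loc(onplane(d,full([(305,153)]),n,n@c+(hh-4)/1000)))
print("tap",loc(onplane(d,full([(116,88)]),n,n@c+.024)), "m",m)
np.savez("fr.npz",B=B,m=m,yaw=yaw)
s=pickle.load(open("scene.pkl","rb"))
fs=lambda p:np.array(p,float)/5+[245,175]-.4
for hh in(24,28,32): print("scene ign",hh,loc(onplane(s,fs([(241,128)]),n,n@c+hh/1000)))
print("scene tap",loc(onplane(s,fs([(448,65)]),n,n@c+.024)))
E
```

```text
plane n [ 0.97700492 -0.20821812  0.04589771] tilt 87.36933069987289 rms 0.021047008255202757 [ 0.49203272 -0.04971234  0.06069795] 950
front corners [[ 0.63816244  0.39278129 -1.04250001]
 [ 0.04656118  0.35520994 11.38021779]] 12.43685335149126
yaw from edge -1.5073736137686153 from normal 2.931615270851612
panel residual 0.07125254790763527
pod1 [-8.  56.2 59.9] 47.3 1109.6
pod2 [79.9 38.9 29.1] 19.1 36.4
ign [75.   19.55 40.95] 34.4 48.6
tab [35.45 40.55 55.7 ] 41.3 1109.6
tap [-49.1   76.45  89.4 ] 78.9 97.8
pod corners 0 [[-40.3, 102.3, -0.0], [102.1, 46.6, -0.0], [77.7, -11.6, -0.0], [-64.9, 39.4, 0.0]]
pod corners 6 [[-36.7, 101.2, 6.0], [104.9, 45.8, 6.0], [80.7, -12.1, 6.0], [-61.2, 38.6, 6.0]]
pod corners 10 [[-34.3, 100.5, 10.0], [106.8, 45.3, 10.0], [82.6, -12.4, 10.0], [-58.6, 38.1, 10.0]]
pod corners 14 [[-31.9, 99.8, 14.0], [108.7, 44.7, 14.0], [84.6, -12.8, 14.0], [-56.1, 37.6, 14.0]]
ign 24 [[65.5 21.5 24. ]] tab [[10.3 45.4 20. ]]
ign 28 [[67.6 21.1 28. ]] tab [[12.5 44.9 24. ]]
ign 32 [[69.7 20.6 32. ]] tab [[14.8 44.3 28. ]]
tap [[-92.3  88.2  24. ]] m [0.47663675 0.03924663 0.01884408]
scene ign 24 [[46.1  3.8 24. ]]
scene ign 28 [[54.5  8.7 28. ]]
scene ign 32 [[63.  13.6 32. ]]
scene tap [[-216.8   -1.7   24. ]]
```

```bash
cat > m.py <<'E'
from h import *
d=pickle.load(open("top.pkl","rb")); s=pickle.load(open("scene.pkl","rb"))
full=lambda p:np.array(p,float)/6+[190,180]-0.4
fs=lambda p:np.array(p,float)/5+[245,175]-.4
def poly(ps):
    m=np.zeros(d["range_z"].shape,np.uint8); cv2.fillPoly(m,[full(ps).round().astype(int)],1); m[d["range_z"]==0]=0; v,u=np.nonzero(m)
    p=pts(d,np.c_[u,v]); return p[p[:,2]<.3]
P=np.vstack([poly([(520,170),(670,180),(640,320),(500,270)]),poly([(190,50),(210,55),(185,150),(180,140)]),poly([(60,140),(180,180),(190,200),(60,160)])])
for _ in range(4):
    c=np.median(P,0) if _==0 else P.mean(0); A=np.c_[P[:,:2]-c[:2],np.ones(len(P))]; k=np.linalg.lstsq(A,P[:,2],rcond=None)[0]; r=P[:,2]-A@k; P=P[abs(r)<max(.003,2*r.std())]
n=np.r_[-k[:2],1]; n/=np.linalg.norm(n); c[2]=P[:,2].mean()
print("tilt",np.degrees(np.arccos(n[2])),"rms",r.std(),len(P),"yaw normal",np.arctan2(-n[1],-n[0]))
fe=onplane(d,full([(18,158),(648,358)]),n,n@c); y=fe[0]-fe[1]; y[2]=0; print(np.linalg.norm(y)); y/=np.linalg.norm(y); yaw=np.arctan2(-y[0],y[1]); print("yaw edge",yaw)
S,C=np.sin(np.radians(25)),np.cos(np.radians(25))
n=np.array([-S*np.cos(yaw),-S*np.sin(yaw),C]); x=np.cross(y,n); B=np.c_[x,y,n]
m=onplane(d,full([(18,158),(648,358)]),n,n@c).mean(0)
loc=lambda p:((p-m)@B*1000).round(1)
for nm,ps in dict(panel=[(520,170),(670,180),(640,320),(500,270)],pod1=[(215,75),(255,85),(235,180),(205,175)],ign=[(390,170),(425,175),(425,210),(390,205)],tab=[(290,115),(350,130),(335,190),(275,170)],tap=[(90,70),(140,70),(140,110),(90,110)]).items():
    q=loc(poly(ps)); print(nm,np.median(q,0),q[:,2].std(),len(q))
for hh in(6,10,14): 
    q=loc(onplane(d,full([(230,48),(500,133),(458,262),(194,184)]),n,n@c+hh/1000)); print("pod",hh,q.mean(0),q.tolist())
    print(" ign",loc(onplane(d,full([(407,191)]),n,n@c+hh/1000+.018)),"scene",loc(onplane(s,fs([(241,128)]),n,n@c+hh/1000+.018)),"tab",loc(onplane(d,full([(305,153)]),n,n@c+(hh+14)/1000)))
print("tap",loc(onplane(d,full([(116,88)]),n,n@c+.024)),loc(onplane(s,fs([(448,65)]),n,n@c+.024)), "m",m)
q=loc(pts(d,[(209,195)]))
np.savez("fr.npz",B=B,m=m,yaw=yaw)
E
python3 m.py
```

```text
tilt 25.07497143281862 rms 0.001927190117468846 591 yaw normal -0.30348923349692525
0.31502414023643255
yaw edge -0.30672729935601345
panel [  48.4 -113.4   -0.2] 2.2941839916375053 543
pod1 [52.65 60.65 11.7 ] 3.1547195537891026 124
ign [ 54.7  -29.1   30.15] 2.137810194171563 42
tab [57.3  18.55 25.6 ] 3.827703746663556 120
tap [ 55.9  114.85  19.25] 3.3083015554962287 72
pod 6 [52.75  5.35  6.  ] [[87.1, 70.3, 6.0], [86.9, -60.8, 6.0], [19.9, -59.0, 6.0], [17.1, 70.9, 6.0]]
 ign [[ 52.8 -28.3  24. ]] scene [[ 48.4 -27.4  24. ]] tab [[54.  22.1 20. ]]
pod 10 [54.25   4.925 10.   ] [[88.5, 69.7, 10.0], [88.3, -61.0, 10.0], [21.4, -59.2, 10.0], [18.8, 70.2, 10.0]]
 ign [[ 54.3 -28.6  28. ]] scene [[ 58.3 -31.5  28. ]] tab [[55.5 21.6 24. ]]
pod 14 [55.7  4.5 14. ] [[89.8, 69.0, 14.0], [89.6, -61.2, 14.0], [23.0, -59.4, 14.0], [20.4, 69.6, 14.0]]
 ign [[ 55.8 -29.   32. ]] scene [[ 68.3 -35.6  32. ]] tab [[57.  21.1 28. ]]
tap [[ 58.  114.2  24. ]] [[ 70.  108.2  24. ]] m [0.47260911 0.02921143 0.03702763]
```

```bash
cat > go.py <<'E'
import sys, numpy as np
from scipy.spatial.transform import Rotation as Ro
from plant import bot
z=np.load("fr.npz"); B=z["B"]; O=z["m"]+B@np.array([.0545,-.001,0])   # panel frame
def rel(P=None):
    """state in panel axes; with P (mm, TCP target) also the tool-frame shift and turn"""
    s=bot.sense(); R=Ro.from_euler("xyz",s["eef_rot"]); p=(s["position"]-O)@B*1000
    print("t %.2f open %.3f TCP panel"%(s["t"],s["opening"]),p.round(1),"F panel",(s["wrist_force"]@B).round(2),"q",s["joint_positions"].round(2))
    if P is not None:
        T=Ro.from_matrix(np.c_[-B[:,1],-B[:,0],-B[:,2]])
        w=(R.inv()*T).as_rotvec(); d=R.inv().apply(O+B@(np.array(P)/1000)-s["position"])*1000
        print("shift tool",d.round(1),"turn",w.round(4))
if __name__=="__main__": rel([float(a) for a in sys.argv[1:]] or None)
E
python3 go.py 0 23 120
```

```text
t 0.10 open 0.085 TCP panel [-372.9  380.   380.7] F panel [-0.44  0.32 -0.29] q [ 1.56  0.26  0.11 -0.   -1.42 -0.28]
shift tool [443.1 363.1  79.3] turn [0.3417 0.3439 1.5575]
```

Emit:
carry_out(deltas=[28, 23, 0, 0, 0, 0, 0, 28, 23, 0, 0, 0, 0, 0, 28, 23, 0, 0, 0, 0, 0, 28, 23, 0, 0, 0, 0, 0, 28, 23, 0, 0, 0, 0, 0, 28, 23, 0, 0, 0, 0, 0, 28, 23, 0, 0, 0, 0, 0, 28, 23, 0, 0, 0, 0, 0, 28, 23, 0, 0, 0, 0, 0, 28, 23, 0, 0, 0, 0, 0, 28, 23, 0, 0, 0, 0, 0, 28, 23, 0, 0, 0, 0, 0])

```text
t: 1.1
position: [0.4011, 0.1636, 0.2482]
eef_rot: [-3.142, 0.0, -0.293]
wrist_force: [1.9, 0.2, 1.0]
opening: 0.0001
gripper_force: 0.0
```

Emit:
carry_out(deltas=[27, 22, 0, 0, 0, 0, 0, 27, 22, 0, 0, 0, 0, 0, 27, 21, 0, 0, 0, 0, 0, 26, 21, 0, 0, 0, 0, 0, 0, 0, 0, 0.0244, 0.0246, 0.111, 0, 0, 0, 0, 0.0244, 0.0246, 0.111, 0, 0, 0, 0, 0.0244, 0.0246, 0.111, 0, 0, 0, 0, 0.0244, 0.0246, 0.111, 0, 0, 0, 0, 0.0244, 0.0246, 0.111, 0, 0, 0, 0, 0.0244, 0.0246, 0.111, 0, 0, 0, 0, 0.0244, 0.0246, 0.111, 0, 0, 0, 0, 0.0244, 0.0246, 0.111, 0])

```text
t: 2.1
position: [0.4781, 0.0519, 0.248]
eef_rot: [-2.887, -0.088, -1.204]
wrist_force: [0.5, -1.0, -0.4]
opening: -0.0003
gripper_force: 0.0
```

Emit:
carry_out(deltas=[0, 0, 0, 0.0244, 0.0246, 0.111, 0, 0, 0, 0, 0.0244, 0.0246, 0.111, 0, 0, 0, 0, 0.0244, 0.0246, 0.111, 0, 0, 0, 0, 0.0244, 0.0246, 0.111, 0, 0, 0, 0, 0.0244, 0.0246, 0.111, 0, 0, 0, 0, 0.0244, 0.0246, 0.111, 0, 0, 0, 0, 0, 0, 0, 0, 0, 0, 0, 0, 0, 0, 0])

```text
t: 2.77
position: [0.4779, 0.0523, 0.2477]
eef_rot: [-2.706, -0.002, -1.869]
wrist_force: [-0.2, 0.4, -0.2]
opening: -0.0001
gripper_force: 0.0
```

```bash
python3 go.py 0 22 60
```

```text
t 2.77 open -0.000 TCP panel [ 32.8  24.6 191.8] F panel [-0.41  0.3  -0.08] q [ 0.68 -0.13 -0.56  0.45 -0.95 -1.21]
shift tool [  2.6  32.7 131.8] turn [0.001  0.0021 0.0084]
```

Emit:
carry_out(deltas=[1, 11, 20, 0, 0.002, 0.008, 0, 1, 11, 30, 0, 0, 0, 0, 0.6, 11, 30, 0, 0, 0, 0, 0, 0, 30, 0, 0, 0, 0, 0, 0, 20, 0, 0, 0, 0, 0, 0, 0, 0, 0, 0, 0, 0, 0, 0, 0, 0, 0, 0])

```text
t: 3.35
position: [0.5016, 0.041, 0.1161]
eef_rot: [-2.706, -0.001, -1.882]
wrist_force: [-0.6, -0.4, 1.2]
opening: -0.0001
gripper_force: 0.0
```

```bash
python3 go.py 0 22 40; python3 - <<'E'
from plant import imaging
import cv2, numpy as np
a=imaging.camera("top")["frame"][165:245,185:315]; b=imaging.camera("scene")["frame"][150:240,250:380]
f=np.vstack([cv2.resize(i,(520,h),interpolation=cv2.INTER_CUBIC) for i,h in((a,300),(b,300))]); cv2.imwrite("pics/ap.png",cv2.convertScaleAbs(f,alpha=1.4,beta=25))
E
```

```text
t 3.35 open -0.000 TCP panel [ 0.7 21.  61.5] F panel [ 0.14 -0.56  1.31] q [ 0.55  0.03 -0.83  0.7  -0.52 -1.44]
shift tool [-1.1  0.7 21.5] turn [ 0.001  -0.0026 -0.0033]
```

View pics/ap.png

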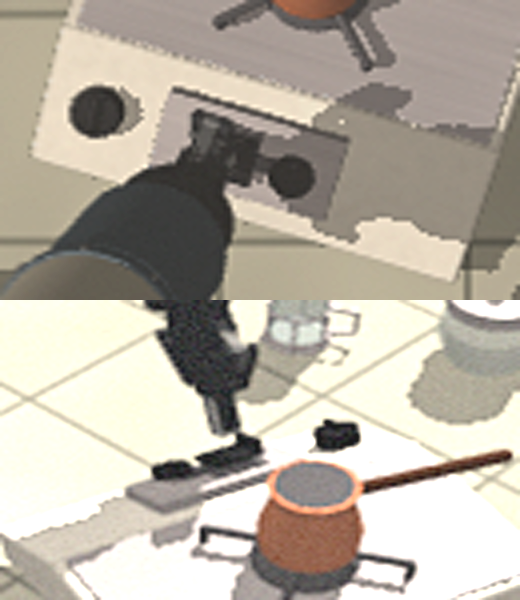

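The picture shows the closed fingertips just over the tab plate (top half (235,145), bottom half (228,430)), clear of the fin. Now I feel downward.

Emit:
carry_out(deltas=[0, 0, 5, 0, 0, 0, 0, 0, 0, 5, 0, 0, 0, 0, 0, 0, 3, 0, 0, 0, 0, 0, 0, 0, 0, 0, 0, 0, 0, 0, 0, 0, 0, 0, 0])

```text
t: 3.87
position: [0.5067, 0.0404, 0.1047]
eef_rot: [-2.705, 0.002, -1.882]
wrist_force: [-0.7, 0.5, -0.1]
opening: 0.0
gripper_force: 0.0
```

```bash
python3 go.py 0 22 40
```

```text
t 3.87 open 0.000 TCP panel [ 0.5 22.  49. ] F panel [-0.82  0.23  0.22] q [ 0.53  0.06 -0.85  0.75 -0.48 -1.49]
shift tool [-0.   0.5  9. ] turn [-0.0003 -0.0004 -0.005 ]
```

Emit:
carry_out(deltas=[0, 0, 1.5, 0, 0, 0, 0, 0, 0, 1.5, 0, 0, 0, 0, 0, 0, 0, 0, 0, 0, 0])

```text
t: 4.12
position: [0.508, 0.0401, 0.1018]
eef_rot: [-2.705, 0.002, -1.882]
wrist_force: [0.3, 0.0, -0.5]
opening: -0.0002
gripper_force: 0.0
```

```bash
python3 go.py 0 22 40
```

```text
t 4.12 open -0.000 TCP panel [ 0.5 22.1 45.9] F panel [ 0.06  0.13 -0.55] q [ 0.52  0.06 -0.85  0.77 -0.47 -1.5 ]
shift tool [0.1 0.5 5.9] turn [-0.0002 -0.0002 -0.005 ]
```

Emit:
carry_out(deltas=[0, 0, 1, 0, 0, 0, 0, 0, 0, 1, 0, 0, 0, 0, 0, 0, 0, 0, 0, 0, 0])

```text
t: 4.37
position: [0.5088, 0.0398, 0.1]
eef_rot: [-2.705, 0.002, -1.882]
wrist_force: [0.0, 1.0, -0.3]
opening: -0.0001
gripper_force: 0.0
```

```bash
python3 go.py 0 22 40
```

```text
t 4.37 open -0.000 TCP panel [ 0.5 22.  43.9] F panel [-0.42  0.99 -0.17] q [ 0.52  0.07 -0.86  0.78 -0.46 -1.5 ]
shift tool [0.  0.5 3.9] turn [-0.0002 -0.0003 -0.0051]
```

Emit:
carry_out(deltas=[0, 0, 1, 0, 0, 0, 0, 0, 0, 1, 0, 0, 0, 0, 0, 0, 0, 0, 0, 0, 0])

```text
t: 4.62
position: [0.5097, 0.0397, 0.0985]
eef_rot: [-2.705, 0.002, -1.882]
wrist_force: [-0.7, 1.2, 1.9]
opening: -0.0001
gripper_force: 1.3
```

```bash
python3 go.py 0 22 40
```

```text
t 4.62 open -0.000 TCP panel [ 0.7 22.2 42.1] F panel [-0.13  0.92  2.21] q [ 0.51  0.07 -0.86  0.79 -0.45 -1.51]
shift tool [0.2 0.7 2.1] turn [-0.0006  0.     -0.0052]
```

Emit:
carry_out(deltas=[0, 0, 1, 0, 0, 0, 0, 0, 0, 1, 0, 0, 0, 0, 0, 0, 0, 0, 0, 0, 0])

```text
t: 4.87
position: [0.5105, 0.0394, 0.0967]
eef_rot: [-2.705, 0.002, -1.882]
wrist_force: [-2.1, 1.3, 3.9]
opening: -0.0
gripper_force: 2.3
```

```bash
python3 go.py 0 22 40
```

```text
t 4.87 open -0.000 TCP panel [ 0.7 22.2 40.1] F panel [-0.55  0.56  4.51] q [ 0.51  0.08 -0.86  0.8  -0.45 -1.52]
shift tool [0.2 0.7 0.1] turn [-0.0007  0.0001 -0.0051]
```

Emit:
carry_out(deltas=[0, 0, 1, 0, 0, 0, 0, 0, 0, 1, 0, 0, 0, 0, 0, 0, 0, 0, 0, 0, 0])

```text
t: 5.12
position: [0.5114, 0.0392, 0.0949]
eef_rot: [-2.705, 0.002, -1.882]
wrist_force: [-3.9, 1.5, 5.4]
opening: 0.0003
gripper_force: 3.2
```

```bash
python3 go.py 0 22 40
```

```text
t 5.12 open 0.000 TCP panel [ 0.7 22.2 38.1] F panel [-1.49  0.29  6.69] q [ 0.5   0.08 -0.87  0.81 -0.44 -1.52]
shift tool [ 0.2  0.7 -1.9] turn [-0.0007  0.0001 -0.0051]
```

Emit:
carry_out(deltas=[0, 0, 1, 0, 0, 0, 0, 0, 0, 0.7, 0, 0, 0, 0, 0, 0, 0, 0, 0, 0, 0])

```text
t: 5.37
position: [0.5121, 0.039, 0.0936]
eef_rot: [-2.704, 0.002, -1.882]
wrist_force: [-6.7, 2.1, 10.7]
opening: -0.0003
gripper_force: 5.6
```

```bash
python3 go.py 0 22 40
```

```text
t 5.37 open -0.000 TCP panel [ 0.8 22.2 36.6] F panel [-1.880e+00 -1.000e-02  1.263e+01] q [ 0.5   0.08 -0.87  0.82 -0.43 -1.53]
shift tool [ 0.2  0.8 -3.4] turn [-0.0011  0.0003 -0.0052]
```

Emit:
carry_out(deltas=[-1.5, 0, 0, 0, 0, 0, 0, -1.5, 0, 0, 0, 0, 0, 0, -1.5, 0, 0, 0, 0, 0, 0, -1.5, 0, 0, 0, 0, 0, 0, 0, 0, 0, 0, 0, 0, 0])

```text
t: 5.78
position: [0.5138, 0.0447, 0.0936]
eef_rot: [-2.704, 0.002, -1.882]
wrist_force: [-7.0, 1.2, 9.8]
opening: 0.0003
gripper_force: 5.3
```

```bash
python3 go.py 0 22 40
```

```text
t 5.78 open 0.000 TCP panel [ 0.8 28.2 36.7] F panel [-2.27 -0.95 11.84] q [ 0.51  0.09 -0.86  0.81 -0.44 -1.54]
shift tool [ 6.2  0.7 -3.4] turn [-0.0009  0.0001 -0.0051]
```

Emit:
carry_out(deltas=[-1.5, 0, 0, 0, 0, 0, 0, -1.5, 0, 0, 0, 0, 0, 0, -1.5, 0, 0, 0, 0, 0, 0, -1.5, 0, 0, 0, 0, 0, 0, 0, 0, 0, 0, 0, 0, 0])

```text
t: 6.2
position: [0.5157, 0.0505, 0.0936]
eef_rot: [-2.704, 0.002, -1.882]
wrist_force: [-6.1, 2.0, 7.9]
opening: 0.0005
gripper_force: 5.3
```

```bash
python3 go.py 0 22 40
```

```text
t 6.20 open 0.000 TCP panel [ 0.8 34.2 36.7] F panel [-2.46  0.07  9.83] q [ 0.52  0.09 -0.86  0.81 -0.44 -1.55]
shift tool [12.2  0.7 -3.3] turn [-0.001   0.0001 -0.0051]
```

Emit:
carry_out(deltas=[-1.5, 0, 0, 0, 0, 0, 0, -1.5, 0, 0, 0, 0, 0, 0, -1, 0, 0, 0, 0, 0, 0, 0, 0, 0, 0, 0, 0, 0])

```text
t: 6.53
position: [0.5168, 0.0542, 0.0936]
eef_rot: [-2.704, 0.002, -1.882]
wrist_force: [-7.9, 1.0, 8.3]
opening: -0.0001
gripper_force: 5.3
```

```bash
python3 go.py 0 22 40
```

```text
t 6.53 open -0.000 TCP panel [ 0.8 38.2 36.6] F panel [-3.58 -1.48 10.81] q [ 0.53  0.1  -0.85  0.81 -0.45 -1.55]
shift tool [16.2  0.7 -3.4] turn [-0.0009  0.     -0.0051]
```

Emit:
carry_out(deltas=[-1, 0, 0, 0, 0, 0, 0, -1, 0, 0, 0, 0, 0, 0, 0, 0, 0, 0, 0, 0, 0])

```text
t: 6.78
position: [0.5169, 0.0545, 0.0935]
eef_rot: [-2.705, -0.0, -1.884]
wrist_force: [-7.2, -3.7, 11.1]
opening: 0.0002
gripper_force: 6.0
```

```bash
python3 go.py 0 22 40
```

```text
t 6.78 open 0.000 TCP panel [ 0.6 38.5 36.5] F panel [-0.52 -5.72 12.51] q [ 0.53  0.1  -0.85  0.81 -0.45 -1.56]
shift tool [16.5  0.5 -3.4] turn [-0.0005 -0.0033 -0.0061]
```

Emit:
carry_out(deltas=[0, 0, -2, 0, 0, 0, 0, 0, 0, -3, 0, 0, 0, 0, 0, 0, -5, 0, 0, 0, 0, 0, 0, -8, 0, 0, 0, 0, 0, 0, -8, 0, 0, 0, 0, 16, 0, 0, 0, 0, 0, 0, 20, 0, 0, 0, 0, 0, 0, 20, 0, 0, 0, 0, 0, 0, 12, 0, 0, 0, 0, 0, 0, 0, 0, 0, 0, 0, 0, 0, 0, 0, 0, 0, 0, 0, 0])

```text
t: 7.7
position: [0.4861, -0.0054, 0.1168]
eef_rot: [-2.705, 0.003, -1.883]
wrist_force: [0.4, 1.0, 0.2]
opening: -0.0002
gripper_force: 0.0
```

```bash
python3 go.py 0 -28 46; python3 - <<'E'
from plant import imaging
import cv2, numpy as np
a=imaging.camera("top")["frame"][165:245,185:315]; b=imaging.camera("scene")["frame"][150:240,250:380]
f=np.vstack([cv2.resize(i,(520,h),interpolation=cv2.INTER_CUBIC) for i,h in((a,300),(b,300))]); cv2.imwrite("pics/ap2.png",cv2.convertScaleAbs(f,alpha=1.4,beta=25))
E
```

```text
t 7.70 open -0.000 TCP panel [  0.4 -27.9  62.4] F panel [0.15 1.03 0.19] q [ 0.46 -0.02 -0.87  0.68 -0.49 -1.35]
shift tool [ 0.1  0.4 16.4] turn [-0.0006  0.0001 -0.0059]
```

View pics/ap2.png

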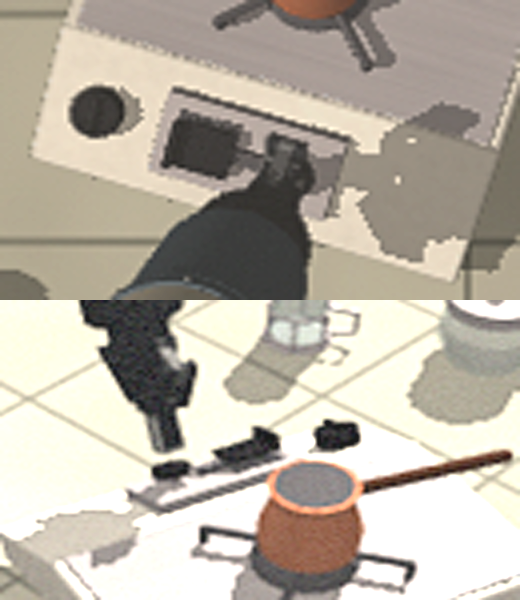

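The tab now sits well left, at (205,145), with the tongue exposed, and the fingertips are over the igniter at (290,155). Now I press.

Emit:
carry_out(deltas=[0, 0, 5, 0, 0, 0, 0, 0, 0, 5, 0, 0, 0, 0, 0, 0, 3, 0, 0, 0, 0, 0, 0, 1.5, 0, 0, 0, 0, 0, 0, 1.5, 0, 0, 0, 0, 0, 0, 1.5, 0, 0, 0, 0, 0, 0, 0, 0, 0, 0, 0])

```text
t: 8.38
position: [0.493, -0.0077, 0.1005]
eef_rot: [-2.705, 0.002, -1.882]
wrist_force: [-2.2, 1.9, 1.9]
opening: 0.0001
gripper_force: 1.6
```

```bash
python3 go.py 0 -28 40
```

```text
t 8.38 open 0.000 TCP panel [  0.1 -28.1  44.6] F panel [-1.63  1.14  2.83] q [ 0.42  0.02 -0.9   0.76 -0.42 -1.4 ]
shift tool [-0.1  0.1  4.6] turn [-0.     -0.0004 -0.0052]
```

Emit:
carry_out(deltas=[0, 0, 1.5, 0, 0, 0, 0, 0, 0, 1.5, 0, 0, 0, 0, 0, 0, 1, 0, 0, 0, 0, 0, 0, 0, 0, 0, 0, 0])

```text
t: 8.72
position: [0.4948, -0.0083, 0.0972]
eef_rot: [-2.705, 0.002, -1.882]
wrist_force: [-5.1, 1.4, 4.4]
opening: -0.0001
gripper_force: 3.1
```

```bash
python3 go.py 0 -28 40
```

```text
t 8.72 open -0.000 TCP panel [  0.3 -28.   40.8] F panel [-2.88 -0.23  6.25] q [ 0.41  0.03 -0.91  0.79 -0.41 -1.42]
shift tool [-0.   0.3  0.8] turn [-0.0005 -0.0003 -0.0053]
```

Emit:
carry_out(deltas=[0, 0, 1, 0, 0, 0, 0, 0, 0, 1, 0, 0, 0, 0, 0, 0, 0, 0, 0, 0, 0])

```text
t: 8.97
position: [0.4955, -0.0086, 0.096]
eef_rot: [-2.704, 0.002, -1.882]
wrist_force: [-12.9, 3.0, 13.9]
opening: 0.0002
gripper_force: 9.4
```

```bash
python3 go.py 0 -28 40
```

```text
t 8.97 open 0.000 TCP panel [  0.5 -28.1  39.4] F panel [-6.07 -1.02 18.13] q [ 0.41  0.03 -0.91  0.8  -0.4  -1.43]
shift tool [-0.1  0.5 -0.6] turn [-0.0014 -0.0002 -0.0054]
```

At the firm stop with 18 N. I hold for 2.5 s and then lift off.

Emit:
carry_out(deltas=[0, 0, 0, 0, 0, 0, 0, 0, 0, 0, 0, 0, 0, 0, 0, 0, 0, 0, 0, 0, 0, 0, 0, 0, 0, 0, 0, 0, 0, 0, 0, 0, 0, 0, 0, 0, 0, 0, 0, 0, 0, 0, 0, 0, 0, 0, 0, 0, 0, 0, 0, 0, 0, 0, 0, 0, 0, 0, 0, 0, 0, 0, 0, 0, 0, 0, 0, 0, 0, 0, 0, 0, 0, 0, 0, 0, 0, 0, 0, 0, 0, 0, 0, 0])

```text
t: 9.97
position: [0.4954, -0.0086, 0.0961]
eef_rot: [-2.704, 0.002, -1.882]
wrist_force: [-11.8, 1.3, 12.9]
opening: 0.0002
gripper_force: 8.4
```

Emit:
carry_out(deltas=[0, 0, 0, 0, 0, 0, 0, 0, 0, 0, 0, 0, 0, 0, 0, 0, 0, 0, 0, 0, 0, 0, 0, 0, 0, 0, 0, 0, 0, 0, 0, 0, 0, 0, 0, 0, 0, 0, 0, 0, 0, 0, 0, 0, 0, 0, 0, 0, 0, 0, 0, 0, 0, 0, 0, 0, 0, 0, 0, 0, 0, 0, 0, 0, 0, 0, 0, 0, 0, 0, 0, 0, 0, 0, 0, 0, 0, 0, 0, 0, 0, 0, 0, 0])

```text
t: 10.97
position: [0.4954, -0.0086, 0.0961]
eef_rot: [-2.704, 0.002, -1.882]
wrist_force: [-12.3, 1.9, 13.2]
opening: 0.0001
gripper_force: 8.4
```

Emit:
carry_out(deltas=[0, 0, 0, 0, 0, 0, 0, 0, 0, 0, 0, 0, 0, 0, 0, 0, 0, 0, 0, 0, 0, 0, 0, 0, 0, 0, 0, 0, 0, 0, 0, 0, 0, 0, 0, 0, 0, 0, 0, 0, 0, 0])

```text
t: 11.47
position: [0.4954, -0.0086, 0.096]
eef_rot: [-2.704, 0.002, -1.882]
wrist_force: [-12.4, 2.1, 12.3]
opening: -0.0001
gripper_force: 8.4
```

Emit:
carry_out(deltas=[0, 0, -2, 0, 0, 0, 0, 0, 0, -3, 0, 0, 0, 0, 0, 0, -6, 0, 0, 0, 0, 0, 0, -12, 0, 0, 0, 0, 0, 0, -25, 0, 0, 0, 0, 0, 0, -25, 0, 0, 0, 0, 0, 0, -25, 0, 0, 0, 0, 0, 0, -10, 0, 0, 0, 0, 0, 0, 0, 0, 0, 0, 0, 0, 0, 0, 0, 0, 0, 0])

```text
t: 12.3
position: [0.4523, 0.006, 0.1935]
eef_rot: [-2.704, 0.004, -1.881]
wrist_force: [-0.4, -0.2, -0.6]
opening: 0.0
gripper_force: 0.0
```

```bash
python3 go.py; python3 - <<'E'
from plant import imaging
import cv2, numpy as np
a=imaging.camera("top")["frame"][165:245,185:315]; b=imaging.camera("scene")["frame"][150:240,250:380]
f=np.vstack([cv2.resize(i,(520,h),interpolation=cv2.INTER_CUBIC) for i,h in((a,300),(b,300))]); cv2.imwrite("pics/end.png",cv2.convertScaleAbs(f,alpha=1.4,beta=25))
E
```

```text
t 12.30 open 0.000 TCP panel [  0.4 -27.2 147.1] F panel [-0.58 -0.36 -0.4 ] q [ 0.6  -0.18 -0.75  0.49 -0.78 -1.23]
```

View pics/end.png

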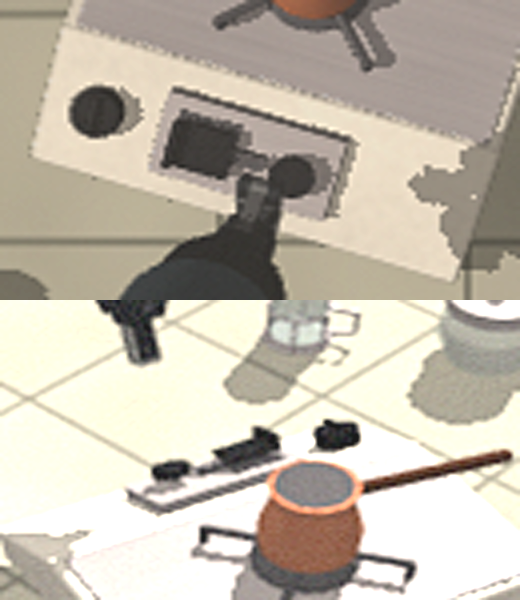

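The tab is still aside at (205,145), the igniter is up at (295,175), the pot has not moved and the arm is clear. Handing in.

```bash
python3 -c "
from plant import bot; print(bot.hand_in())"
```

```text
the job is handed in; nothing more can be done
None
```

Job handed in, result not reported back: the lock slid about 16 mm to its stop and stayed aside, the igniter was held at its stop for about 2.5 s (up to 18 N) and came back up, and the arm touched nothing but the tab and igniter.

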